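Rinsed cup and tube onto their drying posts

ROBOT

A 7-joint arm with a two-finger parallel gripper is mounted at the origin on the work surface. World frame = base frame: x ahead of the robot, y to its left, z up, the work surface at z = 0. Lengths are in m, angles in rad, forces in N, time in s.
With the tool pointing down it reaches from about 0.4 to 0.9 m from the base axis. Payload 5.6 kg.
Tool frame: the origin (TCP) lies midway between the tips of the shut fingers; the grasp point (between the pads) lies 19 mm behind it; z points along the fingers, y is the line along which they close (so a half turn about z gives the same grasp; the last joint's range is limited). The gripper opens to 92 mm and grips with 3 to 60 N. Pads are 20 mm wide; open, the fingers measure 128 mm over their backs; the gripper's body (75 mm by 189 mm) begins 69 mm behind the grasp point.
Start: joints at [-1.209, 0.468, -0.012, 1.603, 0.006, 1.071, -0.056], TCP at [0.256, 0.597, 0.215] pointing down, gripper open.
Joint ranges: [-2.53, 2.53], [-0.31, 2.02], [-1.57, 1.55], [0.28, 2.44], [-1.29, 4.43], [0.15, 1.84], [-2.92, 2.92]. Speed limits (rad/s): [2.57, 2.57, 3.14, 3.14, 3.14, 3.14, 3.14].

INTERFACE

Orientations are given as a 3x3 rotation matrix whose columns are the frame's x, y, z axes.
In Python, from station import env, effector, solver, viewer, workorder, search_frame, tip_of gives the robot as it stands. Calls block until the motion is done:
- env.reach(position, orientation): joint-space move of the TCP to a pose.
- env.movel(position, frame=None, rate=0.15): straight line of the TCP; frame=None keeps the orientation; rate is the mean speed in m/s.
- env.goto_joints(angles): joint-space move.
- effector.release() and effector.grasp(squeeze=None): open the fingers fully, or close them until they stop; squeeze is the grip in N (None keeps the last).
- env.pause(seconds).
- solver.inverse_kinematics(position, orientation): joint angles nearest the present ones, or None.
- env.sense(): the state.
- viewer.read_camera(name): name is "scene" or "top" or "wrist"; returns (picture, depth): 420x560x3 uint8, red, green, blue; 420x560 float32, m along the optical axis (not along the pixel's ray), 0 where there is no reading.
- viewer.camera_info(name): a dict with "intrinsics" (3x3 intrinsics, pixels), "eye" and "rotation" of the camera in the world; the wrist camera has in their place "T_tool_cam" (4x4, takes a point from camera to tool coordinates, whose origin is the TCP and whose axes are the flange's). Camera axes: x right, y up, looking along -z (the intrinsics and any distortion apply to the point x, -y, -z); pixel columns grow to the right and rows downward; lengths in m; the calibration is good to about 2 mm. A picture is of the moment at which its call begins: read the wrist's pose just before it. camera_info takes no time and is no camera call.
A pose or a line that the arm cannot do raises env.PlanningError and nothing moves.
- workorder.finish_job(): hands the job in; it is judged then, once.
Trained networks look in the newest picture that a camera, given by its name, has taken for a name from the list of things; names that differ only in an ending like _2 or _b are one class to them, and where a whole thing is asked for, a point or a joint stands for the part that bears it (a point fixed in the world has none). Each returns a list of dicts, best first, with "score" (0 to 1); they miss things now and then, are a little off and sometimes report something else, mostly with a low value. They report only what shows in the picture. A call takes as long as a camera call.
- search_frame(camera, name): "at" ([x, y, z] in m, in world coordinates, good to about 4 mm: the middle of the surface that is visible of it).
- tip_of(camera, name): "at" ([x, y, z] in m, in world coordinates, good to about 4 mm: a listed point, or the origin of a listed thing).
The state is a dict: "t": time; "joint_positions": joint angles; "joint_velocities": joint speeds; "tau": joint torques, N m; "ee_pos": TCP position; "tcp_rot": TCP orientation; "wrist_force": force on the tool from outside, world axes, zero at the start; "moment": the same for the moment, N m; "gripper_width": finger opening in m; "grasp_force": force on a finger pad.
Only numpy, scipy, OpenCV 4.12 (cv2) and the standard library are available. Lean on these libraries where they do the work, as an engineer would, in place of code of your own. Each camera call takes 0.05 s, during which the arm holds its last target. There are 200 camera calls.

TASK

The wide cup and the slim tube have been rinsed after cleaning cue ferrules and lie on their sides on the wooden rests: put them up to dry, upside down, the wide cup over the thick post and the slim tube over the thin post, in either order. Lower each one until its rim sits flat on the post's base, without letting it drop, then leave both standing there and do not disturb the other things on the bench.

Things in the scene. Friction and masses are not known exactly. Their poses are not given: they have to be found in the camera images.
- cup: wide cup of ivory-coloured plastic, a plain round cup: 50 mm outside diameter, 90 mm long, wall 3 mm (bore 44 mm), closed end 4 mm thick, about 70 g. Origin: centre of the outside of the closed end; its z axis runs along the cup's axis towards the open mouth. It starts lying level on its rest, mouth roughly away from the robot, axis 50 mm above the bench.
- cup_mouth (a point): centre of the wide cup's open mouth, in the plane of the rim (90 mm from the closed end)
- tube: slim tube of the same ivory-coloured plastic, closed at one end: 34 mm outside diameter, 110 mm long, wall 3 mm (bore 28 mm), closed end 4 mm thick, about 60 g. Origin: centre of the outside of the closed end; its z axis runs along the tube towards the open mouth. It starts lying level on its rest, mouth roughly away from the robot, axis 46 mm above the bench.
- tube_mouth (a point): centre of the slim tube's open mouth, in the plane of the rim (110 mm from the closed end)
- wide_rest: fixed wooden rest under the wide cup: two 10 mm thick V saddles 72 mm apart on a narrow sole 40 mm wide; the middle of the cup is free on both sides. Origin: middle of the underside, below the middle of the cup; x runs along the cup towards its mouth. The saddles end 12 mm below the cup's axis.
- slim_rest: fixed wooden rest under the slim tube, the same but with saddles 88 mm apart. Origin: middle of the underside, below the middle of the tube; x runs along the tube towards its mouth. The saddles end 7 mm below the tube's axis.
- thick_post: fixed upright wooden drying post for the wide cup: peg of 34 mm diameter with a chamfered tip, standing 60 mm above its round base (88 mm across, 12 mm thick), so the tip is 72 mm above the bench. Origin: centre of the base's underside, on the bench; z up along the peg.
- thin_post: fixed upright wooden drying post for the slim tube: peg of 18 mm diameter with a chamfered tip, standing 85 mm above the same kind of round base (88 mm across, 12 mm thick), so the tip is 97 mm above the bench. Origin: centre of the base's underside, on the bench; z up along the peg.
- chalk: bystander: cue chalk block, 22 x 22 x 19 mm. Origin: centre of its underside.
- burnisher: bystander: red hardwood burnisher stick lying flat, 90 mm long, 24 mm thick. Origin: centre of its underside.
- scuffer: bystander: round steel scuffer pad, 40 mm across, 16 mm high. Origin: centre of its underside.
- trimmer: bystander: brass tip trimmer standing upright, 26 mm across, 42 mm high. Origin: centre of its underside.
- glue: bystander: small white glue bottle, 36 mm across, 75 mm high. Origin: centre of its underside.
- tip_tin: bystander: flat round aluminium tin, 68 mm across, 22 mm high. Origin: centre of its underside.
- mallet: bystander: small hammer lying on the bench, about 0.25 m long. Origin: centre of its underside.

How it is judged:
On the way, in this order (a step that is already met when the one before it is completed fails the run):
1. the first of the two vessels is fully down, mouth down, on its own post (((horizontal distance between cup_mouth and thick_post below 0.01 m and height (world z) of cup_mouth below 0.018 m and height (world z) of cup above 0.094 m) or (horizontal distance between tube_mouth and thin_post below 0.01 m and height (world z) of tube_mouth below 0.018 m and height (world z) of tube above 0.114 m))), for 0.2 s.
2. both vessels are fully down, mouth down, on their own posts (horizontal distance between cup_mouth and thick_post below 0.01 m and height (world z) of each of cup_mouth, tube_mouth below 0.018 m and height (world z) of cup above 0.094 m and horizontal distance between tube_mouth and thin_post below 0.01 m and height (world z) of tube above 0.114 m), for 0.2 s.
At the end, for the whole second after the job is handed in: The wide cup stands mouth down over the thick post and the slim tube mouth down over the thin post: each mouth centre within 10 mm of its post's axis and not more than 6 mm above the base's top, the closed end up (no more than 8 mm below its full height), both at rest and released (all of step 2 and linear speed of each of cup, tube below 0.02 m/s); the robot touches nothing.
It fails at once if the cup is let go above its post and drops (faster than 0.6 m/s, a fall of about 2 cm) (horizontal distance between cup_mouth and thick_post below 0.05 m and contact force between cup and the fingers below 0.05 N and linear speed of cup above 0.6 m/s).
It fails at once if the tube is let go above its post and drops (faster than 0.6 m/s, a fall of about 2 cm) (horizontal distance between tube_mouth and thin_post below 0.05 m and contact force between tube and the fingers below 0.05 N and linear speed of tube above 0.6 m/s).
It fails at once if one of the seven bystanders is disturbed (moved more than 30 mm) (distance of any of chalk, burnisher, scuffer, trimmer, glue, tip_tin, mallet from where it was at the start of the episode above 0.03 m).
It also fails if it takes over 69 s, if anything falls off the work surface, if the arm or the gripper's body presses on something with over 40 N, if the wrist force passes 120 N, or if a joint passes its speed limit or range.

## Working session

There is one attempt and no reset: what is moved stays moved. The work goes in short steps, each a Python script; the robot and the scene stay as the last script left them, time stands still between calls to the robot, and variables do not carry over. Pictures are saved under pics/ and viewed, at most 10 in all, crops included, and the job is handed in when it is done.

```bash
ls; mkdir -p pics; python3 - <<'E'
from station import env, effector, solver, viewer, workorder, search_frame, tip_of
import cv2, numpy as np
for c in ["scene","top"]:
    p,d=viewer.read_camera(c); cv2.imwrite(f"pics/{c}0.png",p[:,:,::-1])
    i=viewer.camera_info(c); print(c,i)
    for n in ["cup","tube","wide_rest","slim_rest","thick_post","thin_post","chalk","burnisher","scuffer","trimmer","glue","tip_tin","mallet"]:
        for f in (search_frame,tip_of):
            print(n,f.__name__,[(np.round(r["at"],3).tolist(),round(r["score"],2)) for r in f(c,n)[:2]])
    for n in ["cup_mouth","tube_mouth"]: print(n,[(np.round(r["at"],3).tolist(),round(r["score"],2)) for r in tip_of(c,n)[:2]])
print(env.sense()); print(viewer.camera_info("wrist"))
E
```

```text
pics
scene {'intrinsics': array([[524.96245347,   0.        , 285.1463188 ],
       [  0.        , 524.96245347, 209.97717888],
       [  0.        ,   0.        ,   1.        ]]), 'eye': array([1.39114945, 0.45655318, 1.06476484]), 'rotation': array([[-0.45102375, -0.64573624,  0.61611873],
       [ 0.89250743, -0.32411873,  0.31365195],
       [-0.00284081,  0.69135502,  0.72250963]])}
cup call [([0.578, 0.157, 0.073], 0.84), ([0.532, 0.319, 0.013], 0.32)]
cup call [([0.522, 0.136, 0.056], 0.84), ([0.567, 0.15, -0.002], 0.46)]
tube call [([0.494, 0.306, 0.056], 0.9)]
tube call [([0.428, 0.302, 0.042], 0.81)]
wide_rest call [([0.608, 0.164, 0.009], 0.43)]
wide_rest call [([0.564, 0.149, 0.0], 0.69), ([0.608, 0.159, 0.051], 0.63)]
slim_rest call [([0.534, 0.322, 0.011], 0.5)]
slim_rest call [([0.482, 0.305, -0.0], 0.64)]
thick_post call [([0.587, -0.279, 0.014], 0.61), ([0.373, -0.147, 0.024], 0.5)]
thick_post call [([0.576, -0.291, 0.003], 0.73)]
thin_post call [([0.568, -0.081, 0.01], 0.84)]
thin_post call [([0.558, -0.087, -0.005], 0.74), ([0.669, 0.229, 0.002], 0.15)]
chalk call 
[... 3319 characters left out ...]
st_force': array([-0.40728162,  0.69379764, -0.71352626]), 'moment': array([ 0.01488815, -0.00768726,  0.00222436]), 'grasp_force': 0.0, 'gripper_width': 0.09201803935405588}
{'intrinsics': array([[299.27656074,   0.        , 281.24708601],
       [  0.        , 299.27656074, 207.90857881],
       [  0.        ,   0.        ,   1.        ]]), 'T_tool_cam': array([[ 7.94392309e-04,  9.72144880e-01,  2.34379397e-01,
         6.54721641e-02],
       [ 9.99999279e-01, -5.61289027e-04, -1.06126002e-03,
        -5.81459261e-04],
       [-9.00143910e-04,  2.34380071e-01, -9.72144625e-01,
        -1.69770650e-01],
       [ 0.00000000e+00,  0.00000000e+00,  0.00000000e+00,
         1.00000000e+00]])}
```

View pics/scene0.png

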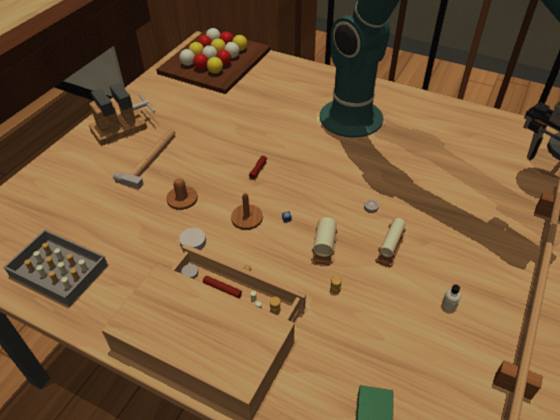

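View pics/top0.png

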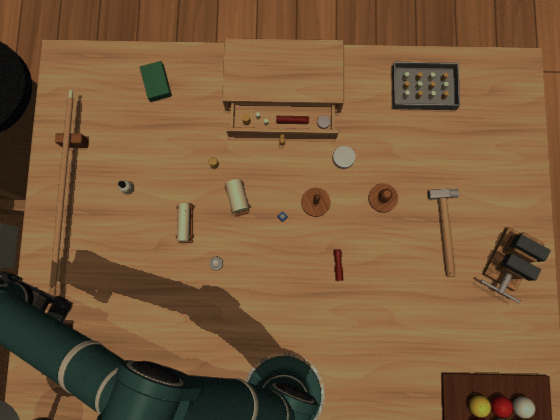

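```bash
cat > h.py <<'E'
from station import env, effector, solver, viewer, workorder, search_frame, tip_of
import numpy as np, cv2
from scipy.optimize import least_squares
def cloud(c):
    """world points (HxWx3) and picture from a fixed camera's depth"""
    i=viewer.camera_info(c); p,d=viewer.read_camera(c); K=i["intrinsics"]
    v,u=np.mgrid[:d.shape[0],:d.shape[1]]
    P=np.stack([(u-K[0,2])/K[0,0]*d,-(v-K[1,2])/K[1,1]*d,-d],-1)@i["rotation"].T+i["eye"]
    P[d<=0]=np.nan
    return P,p
def near(P,xy,r,z0,z1):
    Q=P.reshape(-1,3); k=(np.hypot(*(Q[:,:2]-xy).T)<r)&(Q[:,2]>z0)&(Q[:,2]<z1)
    return Q[k]
def fitcyl(Q,R,p0,yaw0):
    """level cylinder of radius R: returns y-offset point, yaw, height"""
    def f(v):
        n=np.array([-np.sin(v[1]),np.cos(v[1])]); s=(Q[:,:2]-p0)@n-v[0]
        return np.hypot(s,Q[:,2]-v[2])-R
    r=least_squares(f,[0,yaw0,.05],loss="soft_l1",f_scale=.002); v=r.x
    d=np.array([np.cos(v[1]),np.sin(v[1])]); n=np.array([-d[1],d[0]])
    t=(Q[:,:2]-p0)@d
    return p0+v[0]*n,v[1],v[2],np.percentile(t,[.5,2,98,99.5]),np.sqrt(np.mean(r.fun**2))
def fitpeg(Q,R,p0):
    r=least_squares(lambda v:np.hypot(*(Q[:,:2]-v).T)-R,p0,loss="soft_l1",f_scale=.002)
    return r.x,np.sqrt(np.mean(r.fun**2))
E
python3 - <<'E'
from h import *
np.set_printoptions(precision=4,suppress=True)
for c in ["scene","top"]:
    P,p=cloud(c); np.save(f"{c}.npy",P)
    for n,m,R,y in [("cup",(.564,.1485),.025,.277),("tube",(.483,.303),.017,.03)]:
        Q=near(P,m,.075,.051,.09); print(c,n,len(Q),*fitcyl(Q,R,np.array(m),y),"ztop",np.percentile(Q[:,2],98))
    for n,m,R,h in [("thick",(.576,-.289),.017,.072),("thin",(.557,-.086),.009,.097)]:
        T=near(P,m,.05,h-.006,h+.01); S=near(P,m,.05,.018,h-.006)
        print(c,n,"tip",len(T),T.mean(0),T[:,2].max(),"side",len(S),*fitpeg(S,R,m))
        B=near(P,m,.07,.008,.016); print("  base rim", len(B),B[:,2].mean(), cv2.minEnclosingCircle(B[:,:2].astype(np.float32)))
print(env.sense()["t"])
E
```

```text
scene cup 534 [0.5639 0.1488] 0.29605573908528215 0.05155532220974263 [-0.045  -0.0435  0.0448  0.0468] 0.0015657892122643835 ztop 0.07971817891045951
scene tube 419 [0.483  0.3027] 0.030218358200416937 0.0461933364471742 [-0.0544 -0.0514  0.0537  0.0556] 0.001736977715831704 ztop 0.06617007301754411
scene thick tip 68 [ 0.5798 -0.2861  0.0716] 0.07915693094612775 side 181 [ 0.5758 -0.2898] 0.006317660951379415
  base rim 327 0.013048268731289534 ((0.5888949632644653, -0.2932884097099304), 0.058380063623189926)
scene thin tip 14 [ 0.5604 -0.0848  0.0951] 0.10000260541872341 side 151 [ 0.5575 -0.0863] 0.009137382983223348
  base rim 438 0.013037964200960251 ((0.5613486170768738, -0.07935438305139542), 0.05135119706392288)
top cup 523 [0.5637 0.1496] 0.2949897533260661 0.050606609760675034 [-0.043  -0.0419  0.0459  0.0473] 0.003266085630954379 ztop 0.08118004314510932
top tube 400 [0.483  0.3038] 0.02989747171800739 0.04565933933008223 [-0.0521 -0.0513  0.0562  0.0574] 0.002906093731370098 ztop 0.06819883801952953
top thick tip 74 [ 0.5776 -0.2865  0.0718] 0.07948263010259127 side 108 [ 0.5786 -0.2879] 0.011116187226325914
  base rim 409 0.012129316104853901 ((0.5745249390602112, -0.29002365469932556), 0.06816067546606064)
top thin tip 15 [ 0.5603 -0.0846  0.0963] 0.10286595820338906 side 84 [ 0.5615 -0.0836] 0.01618315834354812
  base rim 465 0.012144952185486035 ((0.5560725927352905, -0.08591588586568832), 0.06875167042016983)
3.0
```

```bash
cat >> h.py <<'E'
Z=np.array([0,0,1.])
def R_grasp(yaw,a,s=1):
    d=np.array([np.cos(yaw),np.sin(yaw),0]); y=s*np.cross(Z,d); z=np.cos(a)*d-np.sin(a)*Z
    return np.column_stack([np.cross(y,z),y,z])
def R_final(gyaw,a,s=1):
    g=np.array([np.cos(gyaw),np.sin(gyaw),0]); z=np.sin(a)*g-np.cos(a)*Z; x=s*(np.sin(a)*Z+np.cos(a)*g)
    return np.column_stack([x,np.cross(z,x),z])
def tcp(grasp_pt,R): return np.asarray(grasp_pt)+.019*R[:,2]
VES={"cup":dict(c=np.array([.5645,.149,.0505]),yaw=.2955,L=.09),"tube":dict(c=np.array([.4835,.303,.046]),yaw=.030,L=.11)}
POST={"cup":np.array([.577,-.288]),"tube":np.array([.559,-.086])}
E
python3 - <<'E'
from h import *
np.set_printoptions(precision=2,suppress=True,linewidth=150)
D=np.deg2rad
for n,v in VES.items():
  for a in (40,45,50,55,60,70):
    for s in (1,-1):
      R=R_grasp(v["yaw"],D(a),s); q=[solver.inverse_kinematics(tcp(v["c"]+[0,0,h],R),R) for h in (0,.13)]
      F=[]
      for g in range(-180,180,30):
        Rf=R_final(D(g),D(a),s); w=[solver.inverse_kinematics(tcp([*POST[n],.012+v["L"]/2+h],Rf),Rf) for h in (0,.1)]
        if all(k is not None for k in w): F.append(g)
      print(n,a,s,q[0],q[1] is not None,F)
E
```

```text
cup 40 1 [ 0.76  1.46 -1.35  2.37  2.56  1.23 -0.02] True [-180, -150, -120, -90, -60, -30, 0, 30, 60, 90, 120, 150]
cup 40 -1 [ 0.46  0.92 -0.9   2.39  2.71  0.92  2.44] True [-180, -150, -120, -90, -60, -30, 0, 30, 60, 90, 120, 150]
cup 45 1 [ 0.74  1.35 -1.35  2.34  2.4   1.15 -0.03] True [-180, -150, -120, -90, -60, -30, 0, 30, 60, 90, 120]
cup 45 -1 [ 0.45  0.85 -0.89  2.35  2.57  0.78  2.5 ] True [-180, -150, -120, -90, -60, -30, 0, 30, 60, 90, 120]
cup 50 1 [ 0.72  1.26 -1.34  2.3   2.24  1.07  0.  ] True [-150, -120, -90, -60, -30, 0, 30, 60, 90, 120]
cup 50 -1 [ 0.25  0.68 -0.67  2.32  2.55  0.56  2.35] True [-150, -120, -90, -60, -30, 0, 30, 60, 90, 120]
cup 55 1 [ 0.7   1.2  -1.34  2.25  2.08  1.02  0.07] True [-150, -120, -90, -60, -30, 0, 30, 60, 90]
cup 55 -1 [ 0.06  0.58 -0.44  2.28  2.53  0.36  2.27] True [-150, -120, -90, -60, -30, 0, 30, 60, 90]
cup 60 1 [ 0.56  0.9  -1.11  2.21  1.89  0.71  0.02] True [-150, -120, -90, -60, -30, 0, 30, 60, 90]
cup 60 -1 [-0.13  0.53 -0.23  2.24  2.48  0.18  2.25] True [-150, -120, -90, -60, -30, 0, 30, 60, 90]
cup 70 1 [-0.24  0.52
[... 759 characters left out ...]
 150]
tube 50 -1 [-0.88  0.58 -0.01  2.3   1.97  0.56  1.96] True [-150, -120, -90, -60, -30, 30, 60, 90, 120, 150]
tube 55 1 [-1.21  0.59  0.43  2.29  2.01  0.24 -1.28] True [-150, -120, -90, -60, 30, 60, 90, 120]
tube 55 -1 [-1.19  0.59  0.41  2.28  1.99  0.25  1.89] True [-150, -120, -90, -60, 30, 60, 90, 120]
tube 60 1 [-0.99  0.54  0.21  2.24  1.58  0.26 -0.76] True [-150, -120, -90, -60, 30, 60, 90, 120]
tube 60 -1 [-0.99  0.54  0.21  2.24  1.58  0.26  2.38] True [-150, -120, -90, -60, 30, 60, 90, 120]
tube 70 1 [-0.93  0.53  0.23  2.15  0.5   0.24  0.38] True [-120, -90, -60, 30, 60, 90, 120]
tube 70 -1 [-1.22  0.59  0.59  2.16 -0.42  0.22 -1.9 ] True [-120, -90, -60, 30, 60, 90, 120]
```

```bash
cat >> h.py <<'E'
def wcloud():
    i=viewer.camera_info("wrist"); s=env.sense(); p,d=viewer.read_camera("wrist"); K=i["intrinsics"]; T=i["T_tool_cam"]
    v,u=np.mgrid[:d.shape[0],:d.shape[1]]
    P=np.stack([(u-K[0,2])/K[0,0]*d,-(v-K[1,2])/K[1,1]*d,-d],-1)@T[:3,:3].T+T[:3,3]
    P=P@s["tcp_rot"].T+s["ee_pos"]; P[d<=0]=np.nan
    return P,p
def q(): return env.sense()["joint_positions"]
E
python3 - <<'E'
from h import *
np.set_printoptions(precision=4,suppress=True)
R=np.array([[0,1,0],[1,0,0],[0,0,-1.]])*np.array([-1,1,1]) if 0 else np.array([[0,1,0],[1,0,0],[0,0,-1.]])
R0=env.sense()["tcp_rot"]
c=[R,R@np.diag([-1,-1,1])]
qs=[solver.inverse_kinematics([.5,-.13,.22],r) for r in c]; print(qs)
k=min((i for i in (0,1) if qs[i] is not None),key=lambda i:abs(qs[i]-q()).max())
env.reach([.5,-.13,.22],c[k]); print(env.sense()["t"])
for j,y in enumerate((-.13,-.25)):
    if j: env.movel([.5,y,.22],rate=.25)
    P,p=wcloud(); np.save(f"w{j}.npy",P); cv2.imwrite(f"pics/w{j}.png",p[:,:,::-1])
    for n,m,r,h in [("thick",(.577,-.288),.017,.072),("thin",(.559,-.086),.009,.097)]:
        T=near(P,m,.035,h-.003,h+.004); S=near(P,m,.035,.018,h-.006); B=near(P,m,.07,.009,.016)
        if len(T)<5: continue
        print(n,"tip",len(T),T.mean(0),cv2.minEnclosingCircle(T[:,:2].astype(np.float32)),"side",len(S),*(fitpeg(S,r,m) if len(S)>20 else ()))
        print("  base",len(B),B[:,2].mean(),cv2.minEnclosingCircle(B[:,:2].astype(np.float32)))
        for f in (search_frame,tip_of): print("  net",[(np.array(a["at"]),a["score"]) for a in f("wrist",n+"_post")[:2]])
print(env.sense()["t"])
E
```

```text
[array([-0.4998,  0.2871,  0.828 ,  1.9617, -0.2509,  0.9974,  0.4456]), array([-0.8242,  0.5422,  1.3676,  1.9744, -0.595 ,  1.1239, -2.3465])]
5.7083
thick tip 134 [ 0.5762 -0.2918  0.0711] ((0.576292872428894, -0.2890232801437378), 0.011605738662183285) side 11
  base 975 0.011252703367840166 ((0.5761891007423401, -0.2866883873939514), 0.043830789625644684)
  net [(array([ 0.5729, -0.2636,  0.007 ]), 0.7)]
  net [(array([ 0.5756, -0.291 , -0.0007]), 0.83)]
thin tip 54 [ 0.5589 -0.085   0.0956] ((0.559960663318634, -0.08721660077571869), 0.003755647223442793) side 287 [ 0.5596 -0.0853] 0.0013518625661944855
  base 3506 0.011483236300857567 ((0.5591089725494385, -0.08497266471385956), 0.043988604098558426)
  net [(array([ 0.5549, -0.0824,  0.0099]), 0.69)]
  net [(array([ 0.5579, -0.0862, -0.0012]), 0.85)]
thick tip 330 [ 0.5757 -0.2875  0.0711] ((0.5760157704353333, -0.2876432240009308), 0.012229172512888908) side 478 [ 0.5769 -0.2888] 0.0012901118832103898
  base 2385 0.011398120099578309 ((0.5764018893241882, -0.2879802882671356), 0.04392530396580696)
  net [(array([ 0.5681, -0.2812,  0.0084]), 0.71)]
  net [(array([ 0.5753, -0.2906, -0.0032]), 0.94)]
thin tip 79 [ 0.5587 -0.0858  0.0958] ((0.558194100856781, -0.08747923374176025), 0.004454253241419792) side 561 [ 0.5594 -0.0847] 0.0010472842669018328
  base 4233 0.011640679716793133 ((0.5588322281837463, -0.08492012321949005), 0.04421503096818924)
  net [(array([ 0.555 , -0.0907,  0.0131]), 0.83), (array([ 0.6921, -0.1669,  0.0248]), 0.15)]
  net [(array([ 0.5602, -0.0862, -0.0003]), 0.85)]
6.8417
```

```bash
cat >> h.py <<'E'
POST={"cup":np.array([.5763,-.288]),"tube":np.array([.559,-.085])}
E
python3 - <<'E'
from h import *
np.set_printoptions(precision=2,suppress=True,linewidth=150)
D=np.deg2rad; print(q())
for n,v in VES.items():
  for a in (45,50,55,60,65):
    for s in (1,-1):
      R=R_grasp(v["yaw"],D(a),s); c=tcp(v["c"],R)
      g=[solver.inverse_kinematics(c-.13*R[:,2],R),solver.inverse_kinematics(c,R)]
      print(n,a,s,g[0],g[1],abs(g[0]-q()).max() if g[0] is not None else '')
E
```

```text
[-0.25  0.38  0.83  1.87 -0.33  1.04  0.71]
cup 45 1 None [ 0.74  1.35 -1.35  2.34  2.4   1.15 -0.03] 
cup 45 -1 None [ 0.61  1.04 -1.12  2.34  2.46  0.92  2.79] 
cup 50 1 None [ 0.72  1.26 -1.34  2.3   2.24  1.07  0.  ] 
cup 50 -1 None [ 0.59  0.98 -1.11  2.3   2.29  0.82  2.87] 
cup 55 1 [ 0.65  0.38 -1.08  2.39  1.8   0.34 -0.12] [ 0.7   1.2  -1.34  2.25  2.08  1.02  0.07] 2.124323928024586
cup 55 -1 [ 0.46  0.29 -0.86  2.39  1.88  0.23  2.89] [ 0.42  0.75 -0.88  2.26  2.19  0.57  2.78] 2.2069580661969406
cup 60 1 [ 0.29  0.25 -0.67  2.32  1.05  0.19  0.55] [ 0.56  0.9  -1.11  2.21  1.89  0.71  0.02] 1.5060373946499803
cup 60 -1 [-1.05  0.2   0.81  2.39 -1.1   0.17 -0.51] [ 0.23  0.63 -0.65  2.22  2.    0.36  2.85] 1.2286614312269961
cup 65 1 [-0.85  0.2   0.58  2.3  -0.44  0.26  1.97] [ 0.06  0.56 -0.45  2.18  1.56  0.22  0.08] 1.2528364614214815
cup 65 -1 [-1.1   0.24  0.89  2.31 -0.72  0.3  -0.9 ] [ 0.66  1.13 -1.34  2.15  1.76  0.99 -2.88] 1.6136672519290123
tube 45 1 None [-1.16  0.64  0.27  2.34  2.14  0.55 -1.48] 
tube 45 -1 None [-0.53  0.68 -0.45  2.3   2.01  0.91  2.01] 
[... 238 characters left out ...]
e 55 1 [-1.81  0.35  0.96  2.39  0.9   0.24 -0.2 ] [-1.11  0.57  0.3   2.28  1.92  0.31 -1.16] 1.5592732492430006
tube 55 -1 [-2.08  0.72  1.42  2.4  -1.12  0.29 -1.38] [-0.46  0.61 -0.45  2.24  1.8   0.67  2.28] 2.0963612544631496
tube 60 1 [-1.62  0.28  0.79  2.33  0.64  0.32  0.14] [-0.99  0.54  0.21  2.24  1.58  0.26 -0.76] 1.3627159540982614
tube 60 -1 [-1.73  0.32  0.93  2.33  0.47  0.28 -2.84] [-0.99  0.54  0.21  2.24  1.58  0.26  2.38] 3.553089019574863
tube 65 1 [-1.21  0.24  0.39  2.25  0.56  0.43  0.27] [-1.45  0.7   0.85  2.22 -1.2   0.22  1.94] 0.9577746622295003
tube 65 -1 [-1.36  0.25  0.57  2.25  0.46  0.4  -2.77] [-1.38  0.65  0.75  2.22 -0.96  0.15 -1.42] 3.4862172830593634
```

View pics/w1.png

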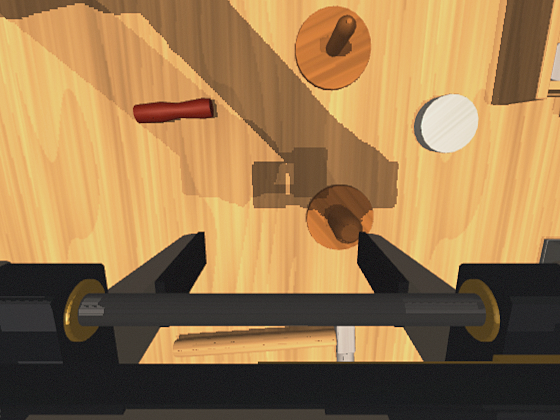

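```bash
cat >> h.py <<'E'
from scipy.spatial.transform import Rotation as Ro
D=np.deg2rad
def RG(n,a,s,b):
    v=VES[n]; d=np.array([np.cos(v["yaw"]),np.sin(v["yaw"]),0]); return Ro.from_rotvec(D(b)*d).as_matrix()@R_grasp(v["yaw"],D(a),s)
E
python3 - <<'E'
from h import *
np.set_printoptions(precision=2,suppress=True,linewidth=150)
for n,v in VES.items():
  L=[]
  for a in (45,50,55,60,65,70):
    for s in (1,-1):
     for b in (-20,-10,0,10,20):
      R=RG(n,a,s,b); c=tcp(v["c"],R)
      g=solver.inverse_kinematics(c+[0,0,.12],R)
      if g is not None: L.append((abs(g-q()).max()+abs(g[2])/2,a,s,b,g))
  L.sort(key=lambda t:t[0])
  for l in L[:14]: print(n,*l)
E
```

```text
cup 1.108652456883521 60 -1 20 [-0.1   0.31 -0.01  2.19 -1.22  0.42 -0.39]
cup 1.110674093742671 60 1 -10 [-0.84  0.28  0.46  2.24  0.55  0.17  0.97]
cup 1.131627770730265 70 1 -20 [-1.06  0.37  0.64  2.12  0.39  0.45  1.11]
cup 1.1841035367984913 65 1 -10 [-1.03  0.32  0.71  2.19 -0.04  0.28  1.54]
cup 1.2390583198704825 65 1 -20 [-1.08  0.35  0.65  2.18  0.59  0.35  0.92]
cup 1.288057127150077 70 1 -10 [-1.05  0.36  0.75  2.13 -0.13  0.41  1.63]
cup 1.4168091732560597 60 -1 10 [-0.79  0.31  0.68  2.24 -1.28  0.41 -0.36]
cup 1.495115892722309 65 -1 20 [-0.72  0.39  0.74  2.16 -1.25  0.7  -0.41]
cup 1.567445903877326 60 1 -20 [-1.12  0.34  0.69  2.25  0.9   0.25  0.61]
cup 1.6311890398764086 60 1 0 [-0.69  0.26  0.42  2.23 -0.61  0.17  2.14]
cup 1.6418298995685043 70 -1 20 [-0.76  0.43  0.8   2.1  -1.13  0.8  -0.53]
cup 1.6731791240450735 65 -1 10 [-0.87  0.35  0.78  2.18 -1.08  0.52 -0.57]
cup 1.7102163933495955 60 -1 0 [-0.98  0.31  0.77  2.25 -1.03  0.25 -0.61]
cup 1.8329244834862446 70 -1 10 [-0.9   0.39  0.84  2.12 -0.95  0.63 -0.7 ]
tube 1.064208936674414 65 1 -10 [-1.06  0.35 
[... 317 characters left out ...]
-0.25  0.34  1.16]
tube 1.174252917513947 65 1 10 [-1.16  0.27  0.54  2.23 -0.05  0.23  0.94]
tube 1.2232390273011808 70 1 20 [-0.89  0.26  0.37  2.23 -0.83  0.28  1.75]
tube 1.226652343200886 70 1 0 [-1.2   0.33  0.55  2.11  0.1   0.47  0.82]
tube 1.2379742787927919 65 1 0 [-1.23  0.31  0.53  2.16  0.33  0.39  0.57]
tube 1.2396034196512855 60 1 10 [-1.08  0.26  0.4   2.27  0.72  0.16  0.15]
tube 1.2396182031234841 60 1 -10 [-0.95  0.34  0.07  2.12  0.88  0.63  0.06]
tube 1.2512332555217842 60 1 -20 [-1.2   0.42  0.32  2.06  0.77  0.74  0.18]
tube 1.3580414617378986 60 1 0 [-1.32  0.32  0.59  2.21  0.59  0.32  0.29]
tube 1.4077539316932508 55 1 -20 [-1.23  0.41  0.3   2.11  0.93  0.72  0.01]
```

```bash
python3 - <<'E'
from h import *
np.set_printoptions(precision=4,suppress=True,linewidth=150)
v=VES["tube"]; R=RG("tube",60,1,-10); c=tcp(v["c"],R)
print(solver.inverse_kinematics(c+[0,0,.12],R))
env.reach(c+[0,0,.12],R); print(q(),env.sense()["t"])
P,p=wcloud(); cv2.imwrite("pics/wt.png",p[:,:,::-1]); np.save("wt.npy",P)
Q=near(P,v["c"][:2],.07,.047,.085); print(len(Q),*fitcyl(Q,.017,v["c"][:2],v["yaw"]))
Q=near(P,VES["cup"]["c"][:2],.065,.052,.095)
if len(Q)>50: print("cup",len(Q),*fitcyl(Q,.025,VES["cup"]["c"][:2],VES["cup"]["yaw"]))
print(tip_of("wrist","tube"),tip_of("wrist","tube_mouth"))
E
```

```text
[-0.9467  0.3402  0.0749  2.1178  0.8763  0.6299  0.058 ]
[-0.9457  0.3402  0.0763  2.1177  0.8761  0.6303  0.0581] 8.85
5210 [0.4835 0.3038] 0.030970159449643934 0.04392556556238576 [-0.0554 -0.0551  0.0506  0.0534] 0.0014778882723616344
cup 3672 [0.5642 0.1499] 0.295579908887646 0.048762768086840776 [-0.0454 -0.0452  0.0418  0.0438] 0.0029421913754176412
[{'at': [0.426, 0.3032, 0.0473], 'score': 0.82}, {'at': [0.5654, 0.1491, -0.0023], 'score': 0.42}] [{'at': [0.533, 0.3023, 0.0468], 'score': 0.59}]
```

View pics/wt.png

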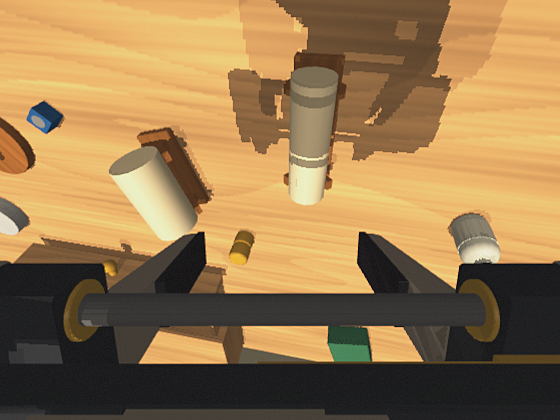

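```bash
python3 - <<'E'
from h import *
np.set_printoptions(precision=2,suppress=True,linewidth=150)
v=VES["tube"]; R=RG("tube",60,1,-10); c=tcp([.483,.3035,.0455],R)
env.movel(c,R,rate=.12); print(env.sense()["wrist_force"])
effector.grasp(25); s=env.sense(); print(s["gripper_width"],s["grasp_force"],s["t"])
env.movel(c+[0,0,.2],rate=.2); s=env.sense(); print(s["gripper_width"],s["grasp_force"],s["t"],q())
for g in range(-180,180,15):
    Rf=R_final(D(g),D(60),1); w=[solver.inverse_kinematics(tcp([*POST["tube"],.012+.055+h],Rf),Rf) for h in (0,.12)]
    if all(k is not None for k in w): print(g,*w,abs(w[1]-q()).max(),abs(w[0]-w[1]).max())
E
```

```text
[0.38 0.12 0.75]
0.03341996452059706 24.998921686783433 11.075
0.03342703251853588 24.99836473725736 12.225 [-0.91  0.22  0.03  2.06  0.74  0.77  0.25]
-150 [-0.18  1.07  0.14  1.29  0.29  1.75  1.94] [-0.47  1.01  0.66  1.32  0.07  1.82  2.27] 2.023615030183888 0.5174411781811381
-135 [-0.26  1.02  0.13  1.41  0.44  1.63  2.02] [-0.27  0.86  0.13  1.42  0.47  1.76  2.09] 1.8415138039625512 0.16447228856384044
-120 [-0.34  0.97  0.12  1.55  0.59  1.48  2.06] [-0.33  0.79  0.11  1.56  0.61  1.62  2.15] 1.9024374604321306 0.17534875849777698
-105 [-0.41  0.91  0.12  1.71  0.76  1.33  2.07] [-0.39  0.72  0.1   1.72  0.77  1.47  2.18] 1.9351360847616994 0.19048544966965142
-90 [-0.47  0.85  0.13  1.87  0.95  1.17  2.04] [-0.44  0.64  0.09  1.88  0.94  1.31  2.19] 1.9404004653957911 0.21149823564388182
-75 [-0.54  0.8   0.16  2.04  1.19  1.02  1.95] [-0.48  0.56  0.09  2.05  1.14  1.16  2.16] 1.914922273285255 0.24104317845843448
-60 [-0.59  0.77  0.21  2.2   1.52  0.9   1.79] [-0.51  0.48  0.12  2.21  1.4   1.    2.1 ] 1.8485777988917271 0.309633339170601
-45 [-0.59  0.75  0.25  2.35  1.
[... 427 characters left out ...]
04  0.96  0.84] 1.8539528508888283 0.30788049113460014
75 [ 0.6   0.86 -0.06  1.83 -1.04  1.19  1.09] [ 0.27  0.68  0.38  1.87 -1.17  1.49  1.04] 1.90651772986853 0.4403703022250927
90 [ 0.41  0.92  0.14  1.68 -0.96  1.44  1.14] [ 0.25  0.75  0.38  1.7  -1.02  1.64  1.08] 1.7570277160999526 0.24040797702976316
105 [ 0.33  0.98  0.2   1.53 -0.83  1.59  1.19] [ 0.23  0.82  0.34  1.55 -0.87  1.76  1.13] 1.603121562634998 0.16591418201563535
120 [ 0.28  1.04  0.18  1.39 -0.67  1.71  1.24] [ 0.26  0.87  0.2   1.4  -0.67  1.84  1.16] 1.405818868890898 0.16261620578479297
135 [ 0.24  1.08  0.13  1.27 -0.49  1.8   1.3 ] [ 0.67  1.04 -0.68  1.24 -0.08  1.84  0.81] 1.5810096321592626 0.806046293985504
```

```bash
cat >> h.py <<'E'
def fitvert(Q,R,p0):
    """near-vertical cylinder of radius R: axis xy at z=0.1 and slopes"""
    r=least_squares(lambda v:np.hypot(Q[:,0]-v[0]-v[2]*(Q[:,2]-.1),Q[:,1]-v[1]-v[3]*(Q[:,2]-.1))-R,[*p0,0,0],loss="soft_l1",f_scale=.002)
    return r.x,np.sqrt(np.mean(r.fun**2))
E
python3 - <<'E'
from h import *
np.set_printoptions(precision=4,suppress=True,linewidth=150)
R=R_final(D(-60),D(60),1); c=tcp([*POST["tube"],.067],R)
print(solver.inverse_kinematics(c+[0,0,.15],R))
env.reach(c+[0,0,.15],R); s=env.sense(); print(q(),s["t"],s["gripper_width"],s["wrist_force"])
for cam in ("scene","top"):
    P,p=cloud(cam); cv2.imwrite(f"pics/{cam}h.png",p[:,:,::-1])
    Q=near(P,POST["tube"],.03,.14,.25); print(cam,len(Q),*(fitvert(Q,.017,POST["tube"]) if len(Q)>20 else ()),np.percentile(Q[:,2],[1,99]))
    for n in ("tube","tube_mouth","cup"): print(n,[(np.round(a["at"],4),a["score"]) for a in tip_of(cam,n)[:2]])
P,p=wcloud(); cv2.imwrite("pics/wh.png",p[:,:,::-1]); Q=near(P,POST["tube"],.03,.14,.25); print("wrist",len(Q),*(fitvert(Q,.017,POST["tube"]) if len(Q)>20 else ()))
E
python3 -c "
import cv2,numpy as np
a=cv2.imread('pics/sceneh.png')[90:310,150:430];b=cv2.imread('pics/wh.png')
cv2.imwrite('pics/c1.png',np.hstack([cv2.resize(a,(400,314)),cv2.resize(b,(400,314))]))"
```

```text
[-0.4953  0.4184  0.1004  2.2047  1.3643  1.0292  2.1786]
[-0.4958  0.4187  0.1     2.2045  1.3641  1.0289  2.178 ] 13.9083 0.0334010897556539 [-1.445  -0.4955 -1.4371]
scene 331 [ 0.5582 -0.0881  0.0044  0.035 ] 0.005718106239463708 [0.1643 0.2489]
tube [(array([ 0.5556, -0.0856,  0.2676]), 0.66)]
tube_mouth [(array([ 0.5592, -0.0824,  0.166 ]), 0.76)]
cup [(array([0.5217, 0.1385, 0.0502]), 0.72)]
top 161 [ 0.5618 -0.0911 -0.0376  0.048 ] 0.00704719196512327 [0.1691 0.249 ]
tube [(array([ 0.5647, -0.0879,  0.2718]), 0.56)]
tube_mouth [(array([ 0.5596, -0.0847,  0.1628]), 0.52)]
cup [(array([0.5202, 0.137 , 0.0526]), 0.71)]
wrist 5330 [ 0.5597 -0.0865 -0.0048  0.008 ] 0.004943057158363052
```

View pics/c1.png

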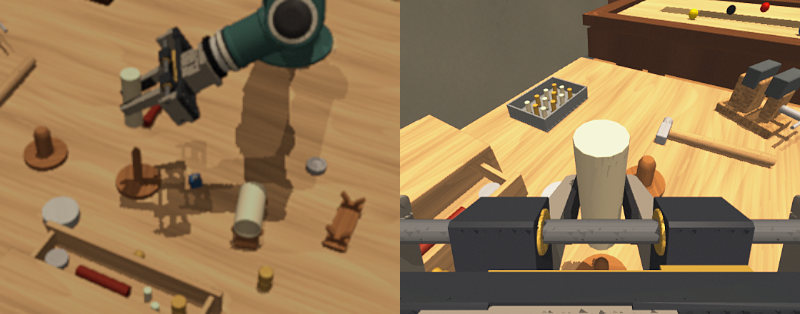

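```bash
cat >> h.py <<'E'
def lower(n,R,zc,h_list=(.08,.06,.035,.012)):
    """lower vessel n held at its middle over its post in checked steps until the rim touches the base"""
    c=tcp([*POST[n],zc],R); f0=env.sense()["wrist_force"]
    for h in h_list:
        env.movel(c+[0,0,h],rate=.08); f=env.sense()["wrist_force"]-f0; print(h,np.round(f,2),round(env.sense()["t"],2))
        if np.linalg.norm(f)>6: print("contact early"); return False
    while h>-.012:
        h-=.0015; env.movel(c+[0,0,h],rate=.03); f=env.sense()["wrist_force"]-f0
        if f[2]>4: break
    print("end h",round(h,4),np.round(f,2),env.sense()["ee_pos"],env.sense()["t"]); return True
E
python3 - <<'E'
from h import *
np.set_printoptions(precision=4,suppress=True,linewidth=150)
R=R_final(D(-60),D(60),1); print(lower("tube",R,.067))
E
```

```text
0.08 [-0.81  0.62  0.67] 15.38
0.06 [0.55 0.73 0.31] 15.78
0.035 [-0.02  0.45  0.17] 16.25
0.012 [-0.28  1.25 -0.13] 16.69
end h 0.0 [-2.    2.64  5.49] [ 0.5675 -0.0995  0.0585] 18.6917
True
```

```bash
python3 - <<'E'
from h import *
np.set_printoptions(precision=4,suppress=True,linewidth=150)
effector.release(); s=env.sense(); print(s["gripper_width"],s["wrist_force"],s["t"])
env.movel(s["ee_pos"]-.13*s["tcp_rot"][:,2],rate=.2); 
for cam in ("scene","top"):
    cloud(cam)
    for n in ("tube","tube_mouth"): print(cam,n,[(np.round(a["at"],4),a["score"]) for a in tip_of(cam,n)[:1]])
P,p=wcloud(); Q=near(P,POST["tube"],.03,.03,.115); print("wrist",len(Q),*fitvert(Q,.017,POST["tube"])); print(env.sense()["t"],q())
v=VES["cup"]; v["c"]=np.array([.564,.1495,.050]); L=[]
for a in (55,60,65):
  for b in (-20,-10,0,10,20):
    for s in (1,-1):
      R=RG("cup",a,s,b); c=tcp(v["c"],R); w=[solver.inverse_kinematics(c+[0,0,h],R) for h in (0,.12)]
      if all(k is not None for k in w): L.append((abs(w[1]-q()).max(),abs(w[1]-w[0]).max(),a,s,b,*w))
for l in sorted(L,key=lambda t:t[0]+t[1])[:12]: print(*l)
E
```

```text
0.09197939435088925 [ 0.1079  0.7277 -0.1251] 19.6583
scene tube [(array([ 0.5556, -0.0876,  0.1203]), 0.77)]
scene tube_mouth [(array([ 0.5598, -0.0882,  0.016 ]), 0.72)]
top tube [(array([ 0.563 , -0.0879,  0.1215]), 0.69)]
top tube_mouth []
wrist 2359 [ 0.5593 -0.0861 -0.0002 -0.0006] 0.0004283663462258448
20.8083 [-0.6539  0.5994 -0.01    2.2247  1.2674  1.1237  1.9207]
1.312959174464926 0.5939984560306476 65 1 -20 [-0.9337  0.5976  0.4852  2.2165  1.3912  0.1631  0.0137] [-0.6003  0.3088  0.0776  2.1545  0.9408  0.4872  0.6077]
0.9914176932413595 0.9844932265800265 65 1 -10 [-0.5204  0.518   0.1072  2.2081  1.557   0.1647 -0.0552] [-0.4765  0.2787  0.0526  2.1565  0.6183  0.3488  0.9293]
1.5772239356546163 0.5666266216622351 55 1 20 [ 0.894   1.2622 -1.3337  2.2227  2.0078  0.6518  0.1357] [ 0.9233  0.7954 -1.3313  2.1954  1.4412  0.3489  0.3771]
1.6765400936808017 0.6719069788145126 55 1 10 [ 0.7992  1.2139 -1.3358  2.2434  2.0597  0.8235  0.0798] [ 0.7148  0.542  -1.1086  2.2129  1.4839  0.2677  0.2441]
1.5683538966091677 0.855239389202058 60 1 -20 [-0.7571  0.5672  0.2613  2.
[... 517 characters left out ...]
2461  0.2626 -0.0879  2.2074  0.2475  0.1535  1.3068]
1.8126538186379146 0.8951146388458345 55 1 0 [ 0.6952  1.1978 -1.3378  2.2539  2.0833  1.0207  0.0645] [ 0.1231  0.3027 -0.502   2.2446  1.4945  0.1549  0.108 ]
1.1232369639235866 1.6199634550084792 65 1 0 [ 0.6566  1.129  -1.3363  2.147   1.7641  0.987   0.2596] [-0.2322  0.2772 -0.1031  2.1453  0.1442  0.2869  1.4118]
1.9093178015114274 1.6211933370017544 55 1 -10 [ 0.5869  1.2169 -1.3399  2.2535  2.1005  1.2392  0.0771] [-0.6832  0.2612  0.2813  2.2892  1.5236  0.1498  0.0114]
1.6072311318205101 2.0267509773379913 65 1 10 [ 0.7597  1.1497 -1.3373  2.1363  1.6869  0.8077  0.3438] [ 0.0431  0.3086 -0.2961  2.1265 -0.3398  0.3074  1.91  ]
```

```bash
python3 - <<'E'
from h import *
np.set_printoptions(precision=4,suppress=True,linewidth=150)
v=VES["cup"]; m=np.array([.564,.1495,.050]); R=RG("cup",60,1,-15); c=tcp(m,R)
env.movel(env.sense()["ee_pos"]+[0,0,.06],rate=.25)
print(solver.inverse_kinematics(c+[0,0,.12],R))
env.reach(c+[0,0,.12],R); print(q(),env.sense()["t"])
P,p=wcloud(); Q=near(P,m[:2],.06,.052,.09); print(len(Q),*fitcyl(Q,.025,m[:2],v["yaw"]))
print([tip_of("wrist",k)[:1] for k in ("cup","cup_mouth")], solver.inverse_kinematics(c,R),env.sense()["t"])
E
```

```text
[-0.685   0.2778  0.2272  2.2263  1.0387  0.2987  0.501 ]
[-0.6851  0.2792  0.2269  2.2267  1.0388  0.2992  0.5016] 22.5917
6605 [0.564  0.1495] 0.2962442679392408 0.049183052679222586 [-0.0452 -0.045   0.0417  0.044 ] 0.0031532233906056786
[[{'at': [0.519, 0.1383, 0.0506], 'score': 0.68}], [{'at': [0.6081, 0.1623, 0.0474], 'score': 0.66}]] [-0.3164  0.5482 -0.197   2.2426  1.906   0.4351 -0.3523] 22.7417
```

```bash
python3 - <<'E'
from h import *
np.set_printoptions(precision=2,suppress=True,linewidth=150)
R=RG("cup",60,1,-15); c=tcp([.564,.1495,.050],R)
env.movel(c,R,rate=.12); print(q(),env.sense()["wrist_force"])
effector.grasp(25); s=env.sense(); print(s["gripper_width"],s["grasp_force"],s["t"])
env.movel(c+[0,0,.2],rate=.2); s=env.sense(); print(s["gripper_width"],s["grasp_force"],s["t"],q())
for g in range(-180,180,15):
    Rf=R_final(D(g),D(60),1); w=[solver.inverse_kinematics(tcp([*POST["cup"],.012+.045+h],Rf),Rf) for h in (0,.13)]
    if all(k is not None for k in w): print(g,*w,abs(w[1]-q()).max(),abs(w[0]-w[1]).max())
E
```

```text
[-0.61  0.54  0.14  2.26  2.05  0.29 -0.57] [0.36 0.48 0.07]
0.048821547899784885 25.000299531966448 24.925
0.04873946196287002 24.999702628701925 27.3583 [-0.6   0.14  0.12  2.16  0.73  0.46  0.86]
-150 [-0.01  1.15  0.31  1.19  0.37  1.66  2.2 ] [-0.01  0.98  0.29  1.2   0.44  1.79  2.27] 1.4060347813906051 0.16993257451220423
-135 [-0.1   1.08  0.31  1.36  0.51  1.46  2.25] [-0.08  0.89  0.27  1.37  0.58  1.6   2.32] 1.4628689683133733 0.1832814328284359
-120 [-0.17  1.01  0.31  1.54  0.67  1.26  2.26] [-0.15  0.81  0.27  1.56  0.73  1.41  2.35] 1.4917477919663664 0.19892738321232117
-105 [-0.24  0.94  0.33  1.73  0.87  1.06  2.21] [-0.2   0.72  0.27  1.74  0.9   1.22  2.35] 1.485338440447709 0.22240665949185456
-90 [-0.31  0.89  0.37  1.91  1.13  0.86  2.1 ] [-0.25  0.64  0.29  1.92  1.12  1.02  2.3 ] 1.4398559803513393 0.25674769645692497
-75 [-0.38  0.87  0.45  2.08  1.53  0.69  1.86] [-0.27  0.56  0.33  2.09  1.42  0.84  2.19] 1.3327525621455494 0.33590810941527094
-60 [-0.31  0.83  0.42  2.22  2.08  0.72  1.53] [-0.26  0.5   0.37  2.24  1.85  0.7   1.99] 1.1301298239453224 0.
[... 709 characters left out ...]
03 4.42 1.81 0.88] 3.6954337758118045 5.600516736296869
45 [ 0.92  0.89 -0.1   1.79 -1.21  1.07  1.03] [ 0.7   0.67  0.19  1.82 -1.27  1.29  0.89] 1.996947075174755 0.2927685582127933
60 [ 0.7   0.96  0.18  1.62 -1.15  1.38  1.05] [ 0.56  0.78  0.38  1.65 -1.19  1.56  0.94] 1.9121198432060185 0.20393282307647506
75 [ 0.61  1.04  0.27  1.44 -1.03  1.58  1.08] [ 0.53  0.87  0.4   1.46 -1.06  1.73  0.99] 1.7827453125896713 0.1669196169569216
90 [ 0.57  1.11  0.28  1.26 -0.89  1.74  1.12] [ 0.73  0.93 -0.01  1.26 -0.71  1.75  0.9 ] 1.4367752770130204 0.2944177622431371
105 [ 0.67  1.17 -0.01  1.08 -0.56  1.79  1.07] [ 0.88  1.06 -0.45  1.07 -0.32  1.84  0.78] 1.481918361078851 0.4433318233714466
```

```bash
python3 - <<'E'
from h import *
np.set_printoptions(precision=4,suppress=True,linewidth=150)
R=R_final(D(-45),D(60),1); c=tcp([*POST["cup"],.057],R)
for h in (.22,.2,.18):
    k=solver.inverse_kinematics(c+[0,0,h],R); print(h,k)
    if k is not None and abs(k[2])<.6: break
env.reach(c+[0,0,h],R); s=env.sense(); print(q(),s["t"],s["gripper_width"])
env.movel(c+[0,0,.12],rate=.2)
for cam in ("scene","top"):
    cloud(cam)
    for n in ("cup","cup_mouth","tube"): print(cam,n,[(np.round(a["at"],4),a["score"]) for a in tip_of(cam,n)[:2]])
P,p=wcloud(); cv2.imwrite("pics/wc.png",p[:,:,::-1]); Q=near(P,POST["cup"],.04,.125,.24); print("wrist",len(Q),*(fitvert(Q,.025,POST["cup"]) if len(Q)>20 else ()))
print(env.sense()["t"],q())
E
```

```text
0.22 [-0.1182  0.2255  0.3163  2.2991  2.1081  0.5504  2.1414]
[-0.1188  0.2255  0.3157  2.2988  2.1077  0.55    2.1409] 28.9667 0.04881141004216381
scene cup [(array([ 0.5779, -0.2854,  0.2254]), 0.68), (array([ 0.5573, -0.0836, -0.0062]), 0.58)]
scene cup_mouth [(array([ 0.5761, -0.2886,  0.1316]), 0.9)]
scene tube [(array([ 0.5588, -0.0831,  0.1196]), 0.62), (array([ 0.5773, -0.2877,  0.2267]), 0.43)]
top cup [(array([ 0.5572, -0.0819,  0.0151]), 0.73), (array([ 0.5731, -0.289 ,  0.2229]), 0.61)]
top cup_mouth [(array([ 0.5762, -0.2875,  0.1337]), 0.73)]
top tube [(array([ 0.5623, -0.0899,  0.1209]), 0.69)]
wrist 15333 [ 0.5753 -0.2875  0.0119 -0.0091] 0.007848466834578145
30.0667 [-0.0254  0.4582  0.2205  2.3356  2.3851  0.7092  1.7659]
```

View pics/wc.png

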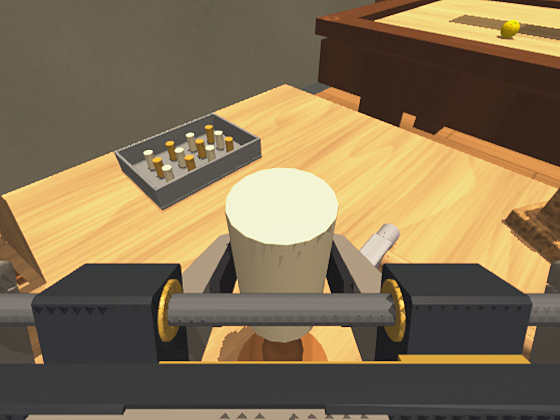

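The wrist picture shows the cup upright in the fingers (closed end at about (282,205)) with the thick post's base below it, centred at about (285,348). The measured mouth (0.576, -0.288) matches the post, so I lower it.

```bash
python3 - <<'E'
from h import *
np.set_printoptions(precision=4,suppress=True,linewidth=150)
R=R_final(D(-45),D(60),1)
if lower("cup",R,.057,(.075,.05,.03,.012)):
    effector.release(); s=env.sense(); print(s["gripper_width"],s["wrist_force"],s["t"])
    env.movel(s["ee_pos"]-.13*s["tcp_rot"][:,2],rate=.2)
    P,p=wcloud(); Q=near(P,POST["cup"],.04,.03,.095); print("wrist",len(Q),*fitvert(Q,.025,POST["cup"]))
    for cam in ("scene","top"):
        P,p=cloud(cam); cv2.imwrite(f"pics/{cam}e.png",p[:,:,::-1])
        for n in ("cup","cup_mouth","tube","tube_mouth","chalk","burnisher","scuffer","trimmer","glue","tip_tin","mallet"): print(cam,n,[(np.round(a["at"],3),a["score"]) for a in tip_of(cam,n)[:1]])
    print(env.sense()["t"])
E
```

```text
0.075 [ 0.2  -0.69 -1.02] 30.77
0.05 [ 0.04  0.06 -0.8 ] 31.23
0.03 [ 1.19  0.21 -1.12] 31.63
0.012 [ 1.06 -0.06 -0.7 ] 32.01
end h 0.0 [-1.37  1.68  4.15] [ 0.5883 -0.2999  0.0484] 34.0083
0.09173257715770436 [ 0.7235 -0.2332 -0.248 ] 34.775Traceback (most recent call last):
  File "<stdin>", line 6, in <module>
station.PlanningError: the arm cannot follow that straight line within its joint ranges
```

```bash
python3 - <<'E'
from h import *
np.set_printoptions(precision=4,suppress=True,linewidth=150)
s=env.sense(); z=s["tcp_rot"][:,2]; print(q())
for d in (-.11*z,-.09*z,-.075*z,-.08*z+[0,0,.08],np.array([0,0,.12])):
    try: env.movel(s["ee_pos"]+d,rate=.2); print("moved",d); break
    except env.PlanningError as e: print(e)
P,p=wcloud(); Q=near(P,POST["cup"],.04,.03,.095); print("wrist",len(Q),*(fitvert(Q,.025,POST["cup"]) if len(Q)>20 else ()))
for cam in ("scene","top"):
    P,p=cloud(cam); cv2.imwrite(f"pics/{cam}e.png",p[:,:,::-1])
    for n in ("cup","cup_mouth","tube","tube_mouth"): print(cam,n,[(np.round(a["at"],3),a["score"]) for a in tip_of(cam,n)[:1]])
print(env.sense()["t"])
E
```

```text
[0.0409 0.7663 0.1405 2.3091 2.5192 0.9324 1.5272]
the arm cannot follow that straight line within its joint ranges
the arm cannot follow that straight line within its joint ranges
the arm cannot follow that straight line within its joint ranges
moved [-0.049  0.049  0.12 ]
wrist 1078 [ 0.5765 -0.2887 -0.0009  0.0004] 0.000320337038312705
scene cup [(array([ 0.577, -0.285,  0.106]), 0.94)]
scene cup_mouth [(array([ 0.56 , -0.085, -0.007]), 0.36)]
scene tube [(array([ 0.557, -0.086,  0.117]), 0.72)]
scene tube_mouth [(array([ 0.556, -0.088,  0.015]), 0.71)]
top cup [(array([ 0.576, -0.291,  0.104]), 0.73)]
top cup_mouth [(array([ 0.576, -0.289,  0.012]), 0.78)]
top tube [(array([ 0.561, -0.084,  0.121]), 0.66)]
top tube_mouth [(array([ 0.56 , -0.084,  0.017]), 0.51)]
36.9833
```

View pics/scenee.png

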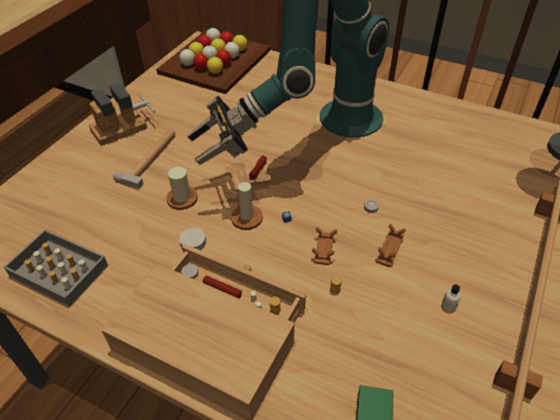

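Both vessels stand upright on their posts (cup at (179,187), tube at (245,202)). The gripper is clear of them and the bystanders have not moved, so I hand in.

```bash
python3 -c "
from h import *
print(workorder.finish_job(), env.sense()['t'])"
```

```text
the job is handed in; nothing more can be done
the job is handed in; nothing more can be done
```

Both vessels stand mouth down on their own posts, the cup on the thick one and the tube on the thin one; each was lowered until its rim met the base, the last camera check showed them upright within about 2 mm of the post axes, and I handed the job in at about 37 s, though it returned no verdict.

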